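# Set and lock the bread slicing guide's stop

### The job

Set up the slicing guide on the bread stall for the next order: with a fingertip, push the blue stop plate along until its black pointer is level with the red marker, and then tighten the loose wing screw fully home, clockwise seen from above, by repeated fingertip strokes against its wings. Only push: do not grip the screw, the stop or anything else, do not force the screw, and leave the bread and the other goods around where they are.

Things in the scene. Friction and masses are not known exactly. Their poses are not given: they have to be found in the camera images.
- guide: Wooden slicing guide fixed to the table: board 180 (x) x 420 (y) x 18 mm, origin at the centre of its underside, z up, y along the board towards the end with the screw. 'Guide x/y/z' below are in this frame, in mm from this origin. Four wooden blade posts (two pairs, each pair 20 x 34 mm in plan, tops at z 68) stand at x +-60, y -62.
- clamp (a point): Centre of the top of the aluminium clamp block under the screw: guide x 0, y 150, z 58; block 50 x 50 mm. On its -x side a thin upright cheek (inner face at x -42, 60 mm long in y, top at z 100) rises past the screw, so a finger cannot follow a wing all the way round: it has the +x side and both y sides, and needs several strokes.
- stop (a joint): Position (m) of the sliding stop, 0 to 0.10, growing as it moves to guide +y, towards the screw. Starts at 0 to 0.03, always short of the marker, so it is pushed to +y. It slides stiffly (about 3 N) and stays where it is left; in this simulation tightening the screw does not change how it slides.
- stop_face (a point): Middle of the top edge of the stop's -y face, the face to push. The stop is a blue upright plate 90 (x) x 12 (y) x 50 mm, guide z 20 to 70, centred on x 0. The board before this face (-y side) is free for a finger for 60 mm, at x 0, between the posts. A 10 mm rod at z 38 runs from its +y face through the clamp block.
- stop_pointer (a point): Tip of the stop's black pointer (4 mm wide bar towards guide +x), at guide x 74, z 25; moves with the stop and lies in the middle of the plate's thickness.
- mark_line (a point): Inner end of the red marker clip (26 x 6 x 10 mm, its width along guide y is 6), fixed on the +x edge of the board at guide x 76, z 23; its axes are the guide's. The pointer is level with it when both have the same guide y.
- wing (a joint): Angle (rad) that the wing screw still has to turn clockwise, seen from above: 0 = fully home, at a firm stop; starts at 5 to 9. It turns easily (0.04 N m), stays where it is left and keeps its height. At 0 the yellow wing points to guide +x; at value a it points a counter-clockwise from guide +x.
- wing_top (a point): On the screw's vertical axis (guide x 0, y 150) at the height of the wings' tops, guide z 90. Hub 24 mm in diameter, black, top at z 82. Two opposite upright wings, 7 to 8 mm thick, reach out to 36 mm from the axis; beyond 20 mm from the axis their sides span z 66 to 90, over the clamp block's top at z 58.
- wing_tip (a point): Outer end of the yellow wing, 36 mm from the axis, at the height of the wing's top; moves with the screw. The opposite wing is all black.
- roll_mid (a point): Bystander: centre of a loose brown bread roll, 76 mm across, 45 mm high, lying on the board's -y end.
- muffin_mid (a point): Bystander: centre of a dark muffin, 68 mm across, 50 mm high, on the table.
- jam_mid (a point): Bystander: centre of a jam jar, 64 mm across, 85 mm high, on the table on the guide's +x side.
- cup_mid (a point): Bystander: centre of an orange cup, 76 mm across, 90 mm high, on the table on the guide's +x side.
- tissue_mid (a point): Bystander: centre of a green tissue box, 200 x 115 x 70 mm, on the table.
- brush_grip (a point): Bystander: grip of a pastry brush lying on the table.

How it is judged:
By the outcome, as a careful person would: the job done as asked, in the order asked, and still so for the second after the job is handed in, with the robot touching nothing.
It also fails if it takes over 72 s, if anything falls off the work surface, if the arm or the gripper's body presses on something with over 40 N, if the wrist force passes 120 N, or if a joint passes its speed limit or range.

### The arm

A 7-joint arm with a two-finger parallel gripper is mounted at the origin on the work surface. World frame = base frame: x ahead of the robot, y to its left, z up, the work surface at z = 0. Lengths are in m, angles in rad, forces in N, time in s.
With the tool pointing down it reaches from about 0.375 to 0.925 m from the base axis. Payload 3.1 kg.
Tool frame: the origin (TCP) lies midway between the tips of the shut fingers; the grasp point (between the pads) lies bot.pinch_z behind it (bot.pinch_z is the distance from the TCP to the grasp point, in m); z points along the fingers, y is the line along which they close (so a half turn about z gives the same grasp; the last joint's range is limited). The gripper opens to 85 mm and grips with 20 to 120 N. Pads are 22 mm wide; open, the fingers measure 114 mm over their backs; the gripper's body (76 mm by 85 mm) begins 54 mm behind the grasp point. The pads swing forward as they close: fully open they stand 13 mm farther back than shut.
Start: joints at [1.21, 0.383, 0.044, 1.598, -0.018, 1.161, -0.05], TCP at [0.169, -0.628, 0.208] pointing down, gripper open.
Joint ranges: [-2.61, 2.61], [-0.41, 2.15], [-1.48, 1.57], [0, 2.5], [-1.57, 4.71], [0.05, 1.97], [-2.85, 2.85]. Speed limits (rad/s): [2.79, 2.79, 3.14, 3.14, 3.14, 3.14, 3.14].

### API

Orientations are given as a unit quaternion [x, y, z, w].
In Python, from bench import bot, viewer gives the robot as it stands.
- The arm moves only by the tool drive_tool, never from a script. Its argument "rows" is a list of rows, each a list of 7 numbers: the shift along the world's x, y, z in cm, then the turn, a rotation vector about the world's x, y, z in rad, then the gripper's target within -1 to 1 (fully open at 1, half-way at 0, shut at -1). In form: [[dx, dy, dz, ax, ay, az, jaw], ...]. A call has 1 to 5 rows; each row is the pose to reach, as a shift and turn from the pose commanded when the call began; what a row does not reach only later rows make up. A row lasts 1/12 s, in which the tool goes at most 41.7 mm and 7.16 degrees, less where a joint would pass 70% of its speed; a pose out of reach is approached as far as the arm can. A call with a gripper value outside its range is refused whole. The fingers move at their own pace and stop on an object; the grip force is fixed at half the most. Time passes only in rows, so rows that repeat a pose let the fingers close. It gives the time, the measured TCP pose, the force, the opening and the grip force at its end, in the units of the state.
- bot.get_state(): the state, without advancing time (a new reading comes with each control period).
- viewer.grab_frame(name): name is "scene" or "top"; returns a dict with "frame" (420x560x3 uint8, red, green, blue), "fx", "fy", "cx", "cy" (pixels), "R" (3x3) and "t" (3): a world point X has camera coordinates R X + t. Camera axes: x right, y down, z forward; pixel columns grow to the right and rows downward; lengths in m; the calibration is good to about 2 mm. A picture is of the moment at which its call begins. There is no depth.
- bot.hand_in(): hands the job in; it is judged then, once.
The state is a dict: "time_s": time; "q": joint angles; "joint_velocities": joint speeds; "tau": joint torques, N m; "tool_pos": TCP position; "eef_rot": TCP orientation; "contact_force": force on the tool from outside, world axes, zero at the start; "torque": the same for the moment, N m; "opening": finger opening in m; "finger_force": force on a finger pad.
Only numpy, scipy, OpenCV 4.12 (cv2) and the standard library are available. Lean on these libraries where they do the work, as an engineer would, in place of code of your own. Each camera call takes 0.05 s, during which the arm holds its last target. There are 200 camera calls.

## Working session

There is one attempt and no reset: what is moved stays moved. The work goes in short steps, Python scripts to look and compute and a tool call to move; the robot and the scene stay as the last step left them, time stands still between calls to the robot, and variables do not carry over. Pictures are saved under pics/ and viewed, at most 10 in all, crops included, and the job is handed in when it is done.

Besides the shell and the picture viewer there is one more tool, called after ">>>" by a JSON object that holds its "op" and its "data", one argument or row to a line. drive_tool: Moves the arm, as the interface text tells. Its arguments: {"type":"object","properties":{"rows":{"type":"array"}},"required":["rows"]}

```bash
ls; mkdir -p pics; python3 - <<'E'
from bench import bot, viewer
import cv2
s=bot.get_state(); print(s, bot.pinch_z)
for n in("scene","top"):
    f=viewer.grab_frame(n); cv2.imwrite(f"pics/{n}0.png",f["frame"][:,:,::-1]); print(n,f["fx"],f["cx"],f["cy"],f["R"],f["t"])
E
```

```text
pics
{'time_s': 0.0, 'q': array([ 1.21019328,  0.38382965,  0.04381148,  1.59959103, -0.01791015,
        1.16122006, -0.04986796]), 'joint_velocities': array([-0.00107281,  0.00085227, -0.0009609 ,  0.00094488, -0.00120695,
       -0.00088135,  0.000485  ]), 'tau': array([ 3.30386329e-04, -4.33456457e+01,  1.02434345e+00, -2.49513406e+01,
        1.05945073e-02,  1.13747822e-02, -3.94061487e-06]), 'tool_pos': array([ 0.16860517, -0.62669746,  0.20708246]), 'eef_rot': array([ 9.91369951e-01,  1.31087208e-01, -2.35614270e-04, -1.30695230e-03]), 'contact_force': array([ 0.47214892,  0.36621492, -1.04466815]), 'torque': array([ 0.00911893, -0.01858788,  0.00312046]), 'finger_force': 0.0, 'opening': 0.0852692873977271} 0.0187
scene 379.1845830086456 277.55530173361444 209.85897644557411 [[ 0.85186694  0.52369651 -0.00804247]
 [ 0.33593141 -0.5580923  -0.75873781]
 [-0.40183679  0.64364194 -0.65134649]] [-0.52853535 -0.15856068  1.25016169]
top 530.630003941191 273.726288690827 218.15443396028246 [[ 0.01393337 -0.99989935 -0.00267433]
 [-0.99130511 -0.01346353 -0.13089278]
 [ 0.1308436   0.00447486 -0.99139292]] [-0.0117467   0.63432173  1.26374573]
```

View pics/scene0.png

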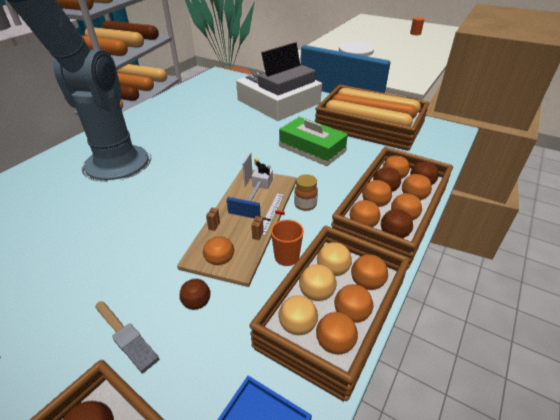

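View pics/top0.png

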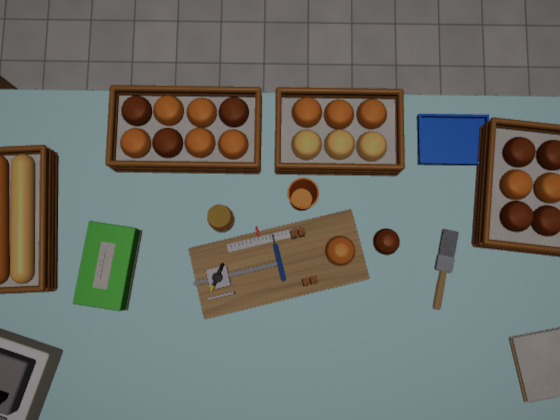

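The top view shows the guide at about (190..369, 211..318), with its screw end on the left (world +y). The marker is at (258,231), the blue stop at (279,262), the wing hub at (217,277) and the yellow wing tip at about (211,289). Guide +x is roughly world +x.

```bash
cat > h.py <<'E'
import numpy as np, cv2
from bench import bot, viewer
def ray(f,uv,z):
    d=f["R"].T@np.array([(uv[0]-f["cx"])/f["fx"],(uv[1]-f["cy"])/f["fy"],1]); c=-f["R"].T@f["t"]
    return c+d*(z-c[2])/d[2]
def proj(f,X):
    c=f["R"]@np.asarray(X)+f["t"]; return np.array([f["fx"]*c[0]/c[2]+f["cx"],f["fy"]*c[1]/c[2]+f["cy"]])
def mask(f,lo,hi,box):
    h=cv2.cvtColor(f["frame"],cv2.COLOR_RGB2HSV); m=cv2.inRange(h,lo,hi); o=np.zeros_like(m); a,b,c,d=box
    o[b:d,a:c]=m[b:d,a:c]; return o
def pts(m): 
    v,u=np.nonzero(m); return np.c_[u,v].astype(np.float32)
E
python3 - <<'E'
from h import *
f=viewer.grab_frame("top")
m=mask(f,(5,50,50),(25,200,255),(180,200,385,330)); m=cv2.morphologyEx(m,cv2.MORPH_OPEN,np.ones((5,5)))
cs=max(cv2.findContours(m,0,2)[0],key=cv2.contourArea)
r=cv2.boxPoints(cv2.minAreaRect(cs)); W=np.array([ray(f,p,.018) for p in r]); print(r,W, np.linalg.norm(np.diff(W,axis=0),axis=1), W.mean(0))
for n,lo,hi,b,z in (("blue",(100,120,50),(125,255,255),(260,230,300,290),.07),("red",(170,120,80),(180,255,255),(245,220,270,245),.028),("red2",(0,180,80),(5,255,255),(245,220,270,245),.028),("yel",(22,120,100),(35,255,255),(190,255,240,300),.09)):
    p=pts(mask(f,lo,hi,b))
    if len(p)>2: q=cv2.minAreaRect(p); print(n,len(p),q,p.mean(0),ray(f,q[0],z))
c=f["frame"][220:320,180:300,::-1]; cv2.imwrite("pics/c1.png",cv2.resize(c,None,fx=6,fy=6,interpolation=cv2.INTER_CUBIC))
E
```

```text
[[186.70328 248.96356]
 [351.78946 208.25739]
 [369.0189  278.13232]
 [203.93271 318.8385 ]] [[ 0.5573235   0.21243401  0.018     ]
 [ 0.66526763 -0.19851     0.018     ]
 [ 0.49149784 -0.24007046  0.018     ]
 [ 0.38696969  0.1642427   0.018     ]] [0.42488459 0.17867068 0.4176066 ] [ 0.52526467 -0.01547594  0.018     ]
blue 153 ((279.0294494628906, 261.61767578125), (36.62287902832031, 4.123105525970459), 75.96376037597656) [279.05884 261.69934] [ 0.52650509 -0.01722378  0.07      ]
red2 10 ((257.1399841308594, 230.97994995117188), (8.202439308166504, 1.131371021270752), 81.8698959350586) [257.2 231.8] [0.60361022 0.03770068 0.028     ]
yel 17 ((211.20004272460938, 288.1000061035156), (2.236067771911621, 6.260990142822266), 26.56505012512207) [211.29411 288.05884] [0.46180295 0.14005344 0.09      ]
```

View pics/c1.png

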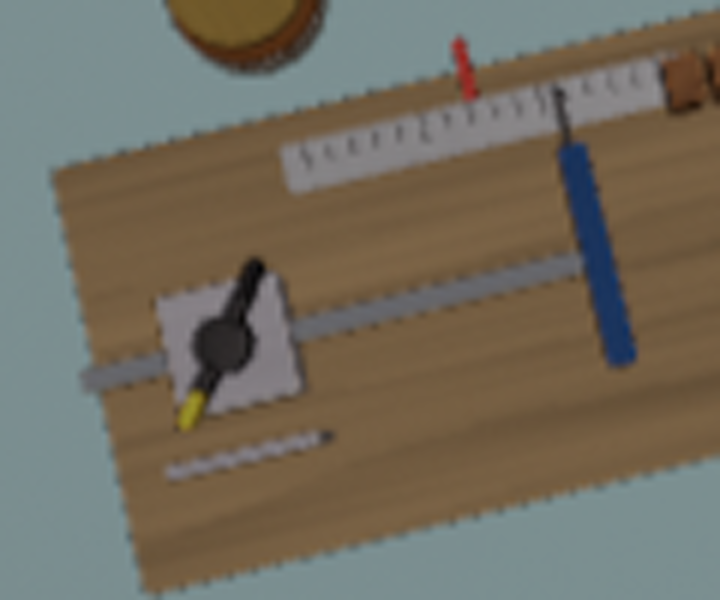

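The crop shows the pointer tip at about (273,235.3), the marker's inner end at (258.5,236.2), the hub at (217.3,277), and the yellow tip near (210.7,290).

```bash
cat >> h.py <<'E'
TH=np.radians(14.6); O=np.array([.5253,-.0155]); Rg=np.array([[np.cos(TH),-np.sin(TH)],[np.sin(TH),np.cos(TH)]])
def g2w(x,y): return O+Rg@np.array([x,y])/1000
def w2g(p): return Rg.T@(np.asarray(p)[:2]-O)*1000
E
python3 - <<'E'
from h import *
f=viewer.grab_frame("top")
cr=lambda U,V:((U+.5)/6-.5+180,(V+.5)/6-.5+220)
for n,p,z in(("corner00",(52,172),.018),("corner01",(148,592),.018),("hub",(224,343),.082),("red in",(472,98),.028),("red out",(458,40),.028),("ptr",(559,92),.027),("tip",(182,426),.09),("btip",(256,262),.09),("blue a",(572,145),.07),("blue b",(622,364),.07),("cl",(156,298),.058),("cl",(278,270),.058),("cl",(303,388),.058),("cl",(180,412),.058)):
    w=ray(f,cr(*p),z); print(n,w.round(4),w2g(w).round(1))
s=viewer.grab_frame("scene")
for x,y,z in ((0,150,.09),(-36,150,.09),(90,210,.018),(-90,210,.018),(90,-210,.018),(-90,-210,.018),(76,0,.023),(0,0,.07)):
    print((x,y),proj(s,[*g2w(x,y),z]).round(1),proj(f,[*g2w(x,y),z]).round(1))
c=s["frame"][140:290,170:320,::-1]; cv2.imwrite("pics/c2.png",cv2.resize(c,None,fx=4,fy=4,interpolation=cv2.INTER_CUBIC))
E
```

```text
corner00 [0.5592 0.2086 0.018 ] [ 89.3 208.4]
corner01 [0.3884 0.1635 0.018 ] [-87.4 207.7]
hub [0.4884 0.1283 0.082 ] [  0.6 148.5]
red in [0.5914 0.0347 0.028 ] [76.6 32. ]
red out [0.6154 0.0409 0.028 ] [101.4  31.9]
ptr [ 0.5944 -0.0011  0.027 ] [70.5 -3.5]
tip [0.456  0.1429 0.09  ] [-27.1 170.7]
btip [0.5199 0.1159 0.09  ] [ 27.8 128.5]
blue a [ 0.569  -0.0069  0.07  ] [44.5 -2.6]
blue b [ 0.4826 -0.0278  0.07  ] [-44.4  -1.1]
cl [0.5064 0.1587 0.058 ] [ 25.6 173.3]
cl [0.5182 0.1102 0.058 ] [ 24.8 123.4]
cl [0.4715 0.099  0.058 ] [-23.2 124.4]
cl [0.4613 0.1477 0.058 ] [-20.7 174.1]
(0, 150) [261.4 162.3] [216.  277.1]
(-36, 150) [249.5 160.3] [219.5 292.2]
(90, 210) [296.7 176.3] [187.5 248.1]
(-90, 210) [241.2 166.9] [203.6 319.5]
(90, -210) [248.6 282. ] [350.8 208.2]
(-90, -210) [176.2 264.4] [369.6 278.3]
(76, 0) [271.2 218.7] [270.9 233.3]
(0, 0) [243.  199.6] [278.3 262.1]
```

View pics/c2.png

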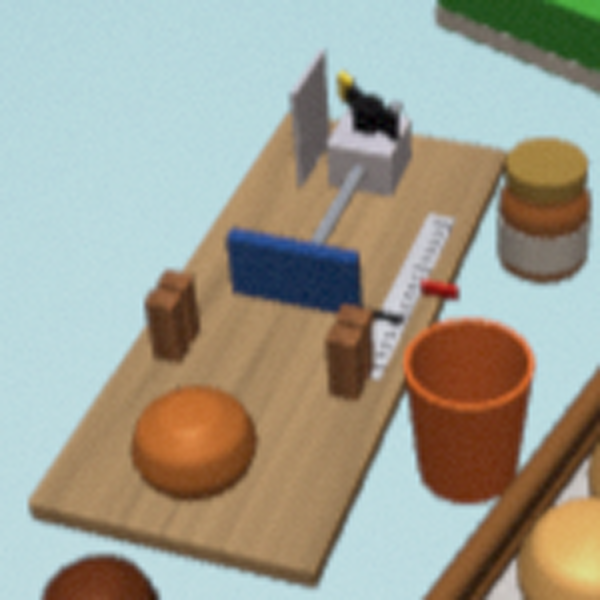

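The two views agree. The guide origin is about (0.525, -0.0155) with a yaw of about 14.6°. The pointer needs about 34–35 mm in +y. The yellow wing is at about 142°, so a ≈ 8.76 rad. The tool yaw already matches the guide, so I'll move above the stop with the fingers shut.

>>> {"op": "drive_tool", "data": {
  "rows": [
    [1.8,2.9,0,0,0,0,-1],
    [3.6,5.8,0,0,0,0,-1],
    [5.5,8.6,0,0,0,0,-1],
    [7.3,11.5,0,0,0,0,-1],
    [9.2,14.4,0,0,0,0,-1]
  ]
}}

```text
time_s: 0.67
tool_pos: [0.2613, -0.4823, 0.2084]
eef_rot: [0.991, 0.131, -0.0, -0.0]
contact_force: [0.8, -1.2, 0.3]
opening: 0.0258
finger_force: 0.0
```

>>> {"op": "drive_tool", "data": {
  "rows": [
    [1.8,2.9,0,0,0,0,-1],
    [3.6,5.8,0,0,0,0,-1],
    [5.5,8.6,0,0,0,0,-1],
    [7.3,11.5,0,0,0,0,-1],
    [9.2,14.4,0,0,0,0,-1]
  ]
}}

```text
time_s: 1.08
tool_pos: [0.3533, -0.3383, 0.2086]
eef_rot: [0.991, 0.131, 0.0, 0.0]
contact_force: [1.0, -0.2, -0.2]
opening: 0.0001
finger_force: 0.0
```

>>> {"op": "drive_tool", "data": {
  "rows": [
    [1.8,2.9,0,0,0,0,-1],
    [3.6,5.8,0,0,0,0,-1],
    [5.5,8.6,0,0,0,0,-1],
    [7.3,11.5,0,0,0,0,-1],
    [9.2,14.4,0,0,0,0,-1]
  ]
}}

```text
time_s: 1.5
tool_pos: [0.4453, -0.1943, 0.2086]
eef_rot: [0.991, 0.131, 0.0, 0.0]
contact_force: [1.0, -0.6, -0.2]
opening: 0.0001
finger_force: 0.0
```

>>> {"op": "drive_tool", "data": {
  "rows": [
    [1.8,2.9,0,0,0,0,-1],
    [3.6,5.8,0,0,0,0,-1],
    [5.5,8.6,0,0,0,0,-1],
    [7.3,11.5,0,0,0,0,-1],
    [9.0,14.4,0,0,0,0,-1]
  ]
}}

```text
time_s: 1.92
tool_pos: [0.5356, -0.0504, 0.2086]
eef_rot: [0.991, 0.131, 0.0, 0.0]
contact_force: [0.9, -0.6, 0.2]
opening: 0.0001
finger_force: 0.0
```

>>> {"op": "drive_tool", "data": {
  "rows": [
    [0,0,-4,0,0,0,-1],
    [0,0,-8,0,0,0,-1],
    [0,0,-11.5,0,0,0,-1],
    [0,0,-14.5,0,0,0,-1],
    [0,0,-16.3,0,0,0,-1]
  ]
}}

```text
time_s: 2.33
tool_pos: [0.5318, -0.0516, 0.0417]
eef_rot: [0.991, 0.131, -0.003, -0.001]
contact_force: [0.5, -0.2, 0.0]
opening: 0.0001
finger_force: 0.0
```

```bash
python3 - <<'E'
from h import *
s=viewer.grab_frame("scene"); f=viewer.grab_frame("top")
a=cv2.resize(s["frame"][150:290,170:310],None,fx=4,fy=4,interpolation=2)
b=cv2.resize(f["frame"][215:295,205:325][:, :],None,fx=4,fy=4,interpolation=2)
b=b[:, :]; 
im=np.zeros((560,800,3),np.uint8); im[:560,:400]=a[:,100:500]; im[:320,400:800]=b[:,60:460]
cv2.imwrite("pics/c3.png",im[:,:,::-1]); print(bot.get_state()["contact_force"])
E
```

```text
[-0.65294786  0.39420609 -0.33964142]
```

View pics/c3.png

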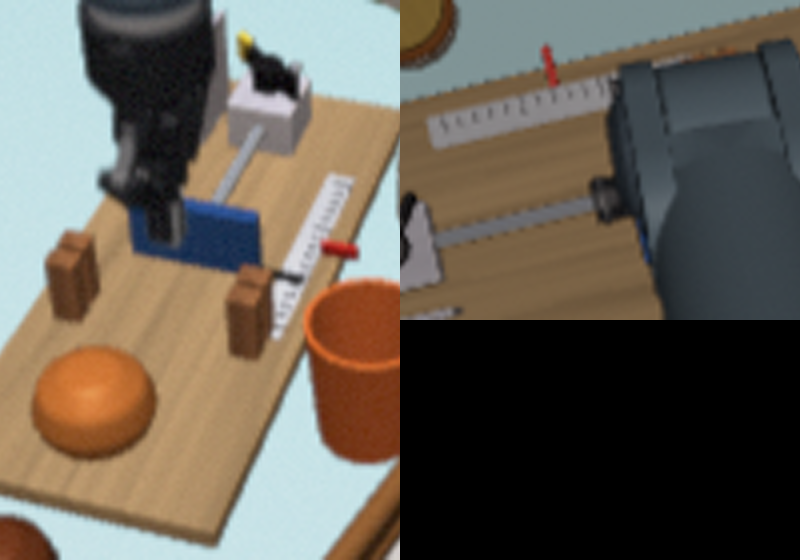

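The finger stands clear before the blue plate. The pointer and marker are both visible in the scene view, at about (290,278) and (325,246) in the crop. I'll push 3 cm along guide +y first.

>>> {"op": "drive_tool", "data": {
  "rows": [
    [-0.15,0.58,0,0,0,0,-1],
    [-0.3,1.16,0,0,0,0,-1],
    [-0.45,1.74,0,0,0,0,-1],
    [-0.6,2.32,0,0,0,0,-1],
    [-0.75,2.9,0,0,0,0,-1]
  ]
}}

```text
time_s: 2.85
tool_pos: [0.5289, -0.0223, 0.0473]
eef_rot: [0.991, 0.131, 0.002, 0.001]
contact_force: [-0.8, -1.8, 4.1]
opening: -0.0001
finger_force: 1.6
```

```bash
cat >> h.py <<'E'
def frac(s,y): # scene pixel of pointer tip centre at guide y
    return proj(s,[*g2w(74,y),.025])
def ptr_red(show=0):
    s=viewer.grab_frame("scene")
    hs=cv2.cvtColor(s["frame"],cv2.COLOR_RGB2HSV)
    p=pts(mask(s,(0,150,120),(4,255,255),(268,205,292,220))); q=pts(mask(s,(172,150,120),(180,255,255),(268,205,292,220))); r=np.r_[p,q]
    print("red px",len(r),r.mean(0).round(2), "red guide",w2g(ray(s,r.mean(0),.025)).round(1))
    # pointer: dark pixels near the row x=62..72 guide
    out=[]
    for x in (60,64,68,71):
        ys=np.arange(-15,60,.5); v=[]
        g=cv2.cvtColor(s["frame"],cv2.COLOR_RGB2GRAY).astype(np.float32)
        uv=np.array([proj(s,[*g2w(x,y),.026]) for y in ys],np.float32)
        v=cv2.remap(g,uv[:,:1],uv[:,1:],1).ravel(); i=v.argmin(); w=np.clip(v[i]+35-v,0,None); w[abs(ys-ys[i])>6]=0
        out.append((x,round(float((w*ys).sum()/w.sum()),1),round(float(v[i]))))
    print("ptr",out)
    b=pts(mask(s,(100,120,40),(125,255,255),(215,180,280,225))); print("blue",len(b),b.mean(0))
    return s
E
python3 - <<'E'
from h import *
s=ptr_red(); st=bot.get_state(); print(st["contact_force"],st["tool_pos"],w2g(st["tool_pos"]))
E
```

```text
red px 15 [279.73 211.47] red guide [89.8 31.8]
ptr [(60, -7.0, 64), (64, -7.6, 76), (68, -7.6, 57), (71, -8.0, 63)]
blue 409 [243.01956 207.58679]
[ 0.37747666 -0.39570043  4.47589041] [ 0.5287027  -0.02099635  0.04733271] [ 1.90736352 -6.17658494]
```

```bash
python3 - <<'E'
from h import *
s=viewer.grab_frame("scene")
a=cv2.resize(s["frame"][150:250,210:310],None,fx=6,fy=6,interpolation=2)
cv2.imwrite("pics/c4.png",a[:,:,::-1])
for y in(-10,0,10,20,32):print(y,((frac(s,y)-[210,150])*6).round())
print(((proj(s,bot.get_state()["tool_pos"])-[210,150])*6).round())
E
```

```text
-10 [356. 422.]
0 [363. 408.]
10 [370. 393.]
20 [377. 379.]
32 [385. 362.]
[200. 347.]
```

View pics/c4.png

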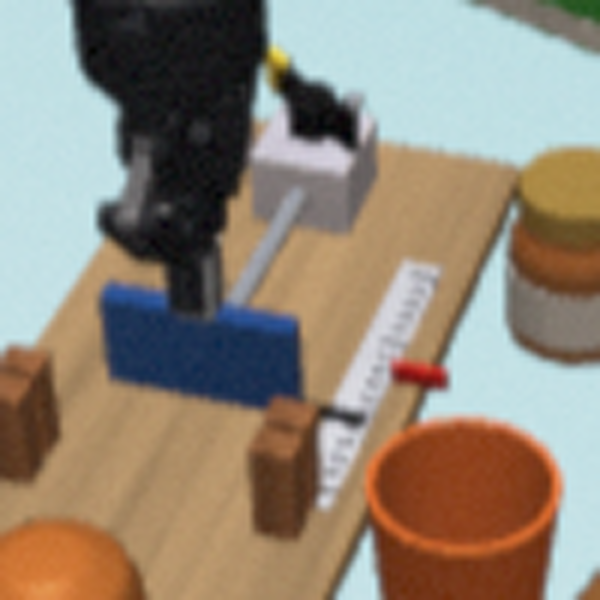

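```bash
python3 - <<'E'
from h import *
s=viewer.grab_frame("scene"); st=bot.get_state(); print(st["tool_pos"],st["contact_force"],st["finger_force"],st["opening"],st["time_s"])
P=lambda X:((proj(s,X)-[210,150])*6).round()
print("prev tip pred c3 px",((proj(s,[.5345,-.0505,.045])-[195,150])*4).round())
for z in(.045,.055,.065,.07):print(z,P([*g2w(2,-6),z]),P([*g2w(2,-22),z]))
for y in(-8,4):
  for x in(-45,45):print(x,y,P([*g2w(x,y),.07]),P([*g2w(x,y),.02]))
E
```

```text
[ 0.52867453 -0.02101297  0.04728201] [-1.32852779  1.27117873  6.98742087] 3.5519350033428054 -6.570854471551972e-05 3.0
prev tip pred c3 px [174. 263.]
0.045 [201. 351.] [188. 374.]
0.055 [199. 334.] [186. 357.]
0.065 [198. 316.] [184. 339.]
0.07 [197. 307.] [184. 330.]
-45 -8 [ 94. 290.] [105. 377.]
45 -8 [290. 328.] [295. 415.]
-45 4 [105. 274.] [115. 360.]
45 4 [299. 311.] [304. 398.]
```

The visible fingertip sits about 15–19 mm above the reported TCP. It seems to be riding on the plate's top edge (about 7 N upward), and the plate has hardly moved. I'll lift, back off and go in lower, with the TCP at about z 0.028. That is safe above the board whichever reading is right.

>>> {"op": "drive_tool", "data": {
  "rows": [
    [0,0,1.5,0,0,0,-1],
    [0,0,3,0,0,0,-1],
    [0.4,-1.6,3,0,0,0,-1],
    [0.85,-3.3,3,0,0,0,-1],
    [0.85,-3.3,1,0,0,0,-1]
  ]
}}

```text
time_s: 3.42
tool_pos: [0.5411, -0.0603, 0.0596]
eef_rot: [0.992, 0.129, 0.005, 0.003]
contact_force: [0.8, -0.5, 0.2]
opening: 0.0001
finger_force: 0.0
```

>>> {"op": "drive_tool", "data": {
  "rows": [
    [0,0,-1,0,0,0,-1],
    [0,0,-2,0,0,0,-1],
    [0,0,-2.7,0,0,0,-1],
    [0,0,-2.7,0,0,0,-1],
    [0,0,-2.7,0,0,0,-1]
  ]
}}

```text
time_s: 3.83
tool_pos: [0.5352, -0.0547, 0.0279]
eef_rot: [0.991, 0.132, -0.001, -0.0]
contact_force: [0.2, -0.9, 0.3]
opening: -0.0004
finger_force: 0.0
```

```bash
python3 - <<'E'
from h import *
s=viewer.grab_frame("scene"); st=bot.get_state(); print(st["tool_pos"],w2g(st["tool_pos"]),st["contact_force"],st["opening"])
print(((proj(s,st["tool_pos"])-[210,150])*6).round())
a=cv2.resize(s["frame"][150:250,210:310],None,fx=6,fy=6,interpolation=2)
cv2.imwrite("pics/c5.png",a[:,:,::-1])
E
```

```text
[ 0.53589584 -0.05488241  0.02847135] [  0.32659147 -40.78160048] [0.13985279 0.7294304  0.39781037] -3.639979196689439e-05
[171. 430.]
```

View pics/c5.png

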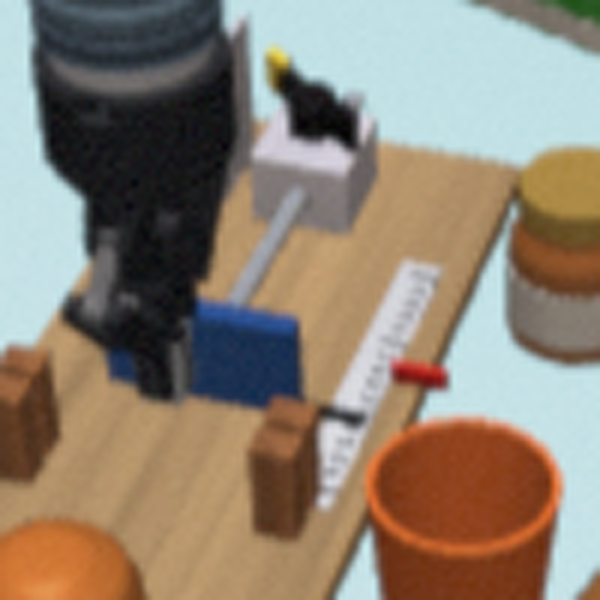

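The tip shows at (165,402) in front of the plate, about 16 mm above the reported TCP. The pointer is at (360,418) and the red marker at (393,370). The plate has barely moved. I'll push again in steps.

>>> {"op": "drive_tool", "data": {
  "rows": [
    [-0.18,0.68,0,0,0,0,-1],
    [-0.35,1.36,0,0,0,0,-1],
    [-0.53,2.03,0,0,0,0,-1],
    [-0.7,2.7,0,0,0,0,-1],
    [-0.88,3.4,0,0,0,0,-1]
  ]
}}

```text
time_s: 4.3
tool_pos: [0.5279, -0.0224, 0.0291]
eef_rot: [0.991, 0.131, 0.001, 0.001]
contact_force: [1.7, -3.6, 0.5]
opening: -0.0004
finger_force: 1.9
```

```bash
python3 - <<'E'
from h import *
s=ptr_red(); st=bot.get_state(); print(st["tool_pos"],w2g(st["tool_pos"]),st["contact_force"],st["opening"])
a=cv2.resize(s["frame"][150:250,210:310],None,fx=6,fy=6,interpolation=2)
cv2.imwrite("pics/c6.png",a[:,:,::-1])
E
```

```text
red px 17 [279.47 211.59] red guide [89.3 31.1]
ptr [(60, 7.0, 63), (64, 7.2, 76), (68, 6.6, 81), (71, 6.4, 74)]
blue 295 [248.00339 205.58305]
[ 0.52730043 -0.0199644   0.02905663] [ 0.8104931  -4.82448461] [ 1.09371721 -0.86743975  1.95759939] -3.305159745082396e-05
```

View pics/c6.png

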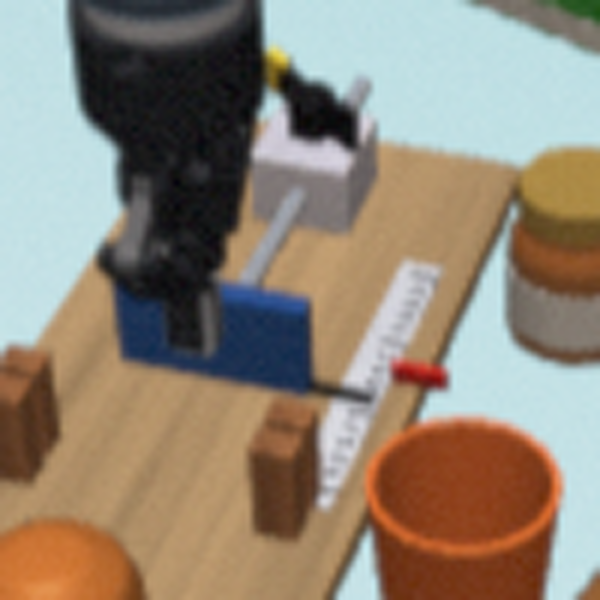

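Contact is good: the pointer moved about 14 mm. I estimate 20–25 mm remain, so I'll push 17 mm more and then back off for a clear top view.

>>> {"op": "drive_tool", "data": {
  "rows": [
    [-0.11,0.41,0,0,0,0,-1],
    [-0.21,0.82,0,0,0,0,-1],
    [-0.32,1.23,0,0,0,0,-1],
    [-0.43,1.65,0,0,0,0,-1],
    [-0.43,1.65,0,0,0,0,-1]
  ]
}}

```text
time_s: 4.77
tool_pos: [0.5229, -0.0037, 0.0287]
eef_rot: [0.991, 0.132, 0.0, -0.0]
contact_force: [1.1, -1.3, 1.3]
opening: -0.0002
finger_force: 0.7
```

```bash
python3 - <<'E'
from h import *
s=ptr_red(); st=bot.get_state(); print(st["tool_pos"],w2g(st["tool_pos"]),st["contact_force"],st["opening"])
f=viewer.grab_frame("top")
a=cv2.resize(f["frame"][220:260,235:295],None,fx=8,fy=8,interpolation=2)
b=cv2.resize(s["frame"][190:235,245:305],None,fx=8,fy=8,interpolation=2)
a=np.r_[a,b][:600]; cv2.imwrite("pics/c7.png",a[:,:,::-1])
E
```

```text
red px 16 [279.62 211.56] red guide [89.7 31.3]
ptr [(60, 27.9, 58), (64, 27.2, 78), (68, 26.9, 70), (71, 27.3, 64)]
blue 289 [250.48788 200.92041]
[ 0.52261992 -0.0037735   0.0284859 ] [ 0.36234961 12.02340963] [ 0.91520622 -0.80450919  1.16837463] -0.0003164619933999311
```

View pics/c7.png

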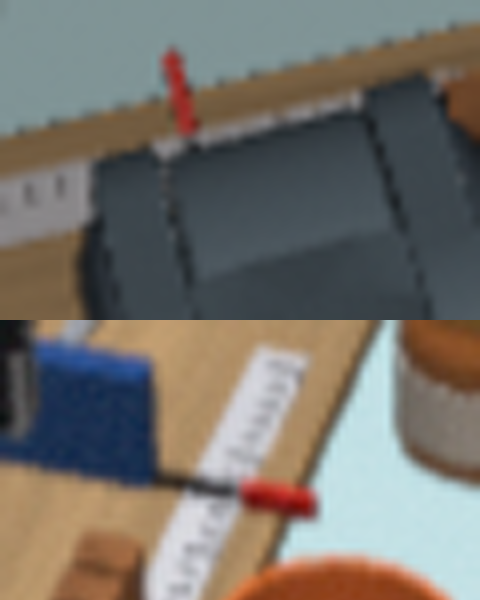

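The scene view shows the pointer nearly in line with the marker's inner end, at about (240,490) in the lower crop. I'll back off, lift and move to above the screw, then measure pointer against marker from the top camera.

>>> {"op": "drive_tool", "data": {
  "rows": [
    [0.25,-0.97,0,0,0,0,-1],
    [0.25,-0.97,4,0,0,0,-1],
    [0.25,-0.97,8,0,0,0,-1],
    [0.25,-0.97,12,0,0,0,-1],
    [0,2,12,0,0,0,-1]
  ]
}}

```text
time_s: 5.28
tool_pos: [0.5293, 0.0078, 0.1557]
eef_rot: [0.992, 0.125, 0.006, 0.003]
contact_force: [2.1, -0.4, -0.5]
opening: -0.0001
finger_force: 0.0
```

>>> {"op": "drive_tool", "data": {
  "rows": [
    [-0.3,3.4,0,0,0,0,-1],
    [-0.6,6.7,0,0,0,0,-1],
    [-0.9,10,0,0,0,0,-1],
    [-1.2,13.3,0,0,0,0,-1],
    [-1.2,13.3,0,0,0,0,-1]
  ]
}}

```text
time_s: 5.7
tool_pos: [0.5078, 0.1574, 0.1485]
eef_rot: [0.991, 0.137, -0.0, -0.003]
contact_force: [0.2, 1.4, -0.9]
opening: 0.0003
finger_force: 0.0
```

```bash
cat >> h.py <<'E'
def top_check():
    f=viewer.grab_frame("top"); g=cv2.cvtColor(f["frame"],cv2.COLOR_RGB2GRAY).astype(np.float32); I=f["frame"].astype(np.float32)
    red=(I[:,:,0]-(I[:,:,1]+I[:,:,2])/2)
    ys=np.arange(5,60,.5)
    def line(img,x,z):
        uv=np.array([proj(f,[*g2w(x,y),z]) for y in ys],np.float32); return cv2.remap(np.ascontiguousarray(img),uv[:,:1],uv[:,1:],1).ravel()
    for x in(80,85,90,95,100):
        v=np.clip(line(red,x,.028)-40,0,None); print("red",x,round(float((v*ys).sum()/(v.sum()+1e-6)),2),v.max().round())
    for x in(50,52,54,70,72,73):
        v=line(g,x,.027); i=v.argmin(); w=np.clip(v[i]+40-v,0,None); w[abs(ys-ys[i])>5]=0; print("ptr",x,round(float((w*ys).sum()/w.sum()),2),v[i].round())
    b=pts(mask(f,(100,120,50),(125,255,255),(235,225,300,300))); q=cv2.minAreaRect(b); print("blue",len(b),q,w2g(ray(f,q[0],.07)))
    return f
E
python3 - <<'E'
from h import *
ptr_red(); f=top_check(); st=bot.get_state(); print(st["tool_pos"],w2g(st["tool_pos"]))
E
```

```text
red px 14 [279.64 211.5 ] red guide [89.6 31.6]
ptr [(60, 27.8, 59), (64, 27.1, 72), (68, 26.9, 68), (71, 27.3, 61)]
blue 444 [247.7973  199.48874]
red 80 32.4 66.0
red 85 32.07 63.0
red 90 32.27 68.0
red 95 32.03 56.0
red 100 32.46 54.0
ptr 50 32.01 56.0
ptr 52 31.92 63.0
ptr 54 31.9 63.0
ptr 70 32.33 57.0
ptr 72 32.45 72.0
ptr 73 32.58 80.0
blue 150 ((265.130126953125, 265.20880126953125), (37.33967208862305, 4.045131206512451), 76.50426483154297) [ 0.34777805 32.17635805]
[0.50928565 0.1497597  0.14778408] [ 26.15967502 163.96005779]
```

From the top, the marker is at guide y 32.2, the pointer at 32.1 and the plate centre at 32.2, so they are level. Now the first stroke on the screw.

>>> {"op": "drive_tool", "data": {
  "rows": [
    [0,0,-3,0,0,0,-1],
    [0,0,-5.5,0,0,0,-1],
    [0,0,-7.3,0,0,0,-1],
    [0,0,-8.3,0,0,0,-1],
    [0,0,-8.6,0,0,0,-1]
  ]
}}

```text
time_s: 6.22
tool_pos: [0.5089, 0.1451, 0.0598]
eef_rot: [0.992, 0.13, -0.003, 0.001]
contact_force: [-0.1, -0.3, 0.2]
opening: 0.0
finger_force: 0.0
```

>>> {"op": "drive_tool", "data": {
  "rows": [
    [0.3,-0.6,0,0,0,0,-1],
    [0.6,-1.2,0,0,0,0,-1],
    [0.65,-1.8,0,0,0,0,-1],
    [0.65,-2.45,0,0,0,0,-1],
    [0.4,-3.1,0,0,0,0,-1]
  ]
}}

```text
time_s: 6.63
tool_pos: [0.5166, 0.1176, 0.0639]
eef_rot: [0.991, 0.131, 0.002, -0.001]
contact_force: [0.3, 3.7, 0.7]
opening: 0.0
finger_force: 1.2
```

```bash
python3 - <<'E'
from h import *
st=bot.get_state(); print(st["tool_pos"],w2g(st["tool_pos"]),st["contact_force"],st["torque"])
s=viewer.grab_frame("scene"); p=pts(mask(s,(22,110,90),(35,255,255),(240,145,285,185)))
print(len(p),p.mean(0) if len(p) else 0)
for a in range(-180,181,20):
    t=np.radians(a); print(a,proj(s,[*g2w(30*np.cos(t),150+30*np.sin(t)),.085]).round(1),end=" ")
a=cv2.resize(s["frame"][130:230,210:310],None,fx=6,fy=6,interpolation=2)
cv2.imwrite("pics/c8.png",a[:,:,::-1])
E
```

```text
[0.51662245 0.11761652 0.06386633] [ 25.15724878 131.00542558] [0.31882684 3.73711018 0.68857877] [ 0.67496194 -0.13972107 -0.03329607]
0 0
-180 [251.5 162.1] -160 [250.9 164.1] -140 [251.5 166.1] -120 [253.4 167.9] -100 [256.3 169.1] -80 [259.8 169.7] -60 [263.5 169.6] -40 [267.  168.7] -20 [269.7 167.3] 0 [271.4 165.4] 20 [271.9 163.4] 40 [271.1 161.4] 60 [269.2 159.7] 80 [266.4 158.6] 100 [263. 158.] 120 [259.4 158.1] 140 [256.1 158.9] 160 [253.3 160.3] 180 [251.5 162.1]
```

>>> {"op": "drive_tool", "data": {
  "rows": [
    [-0.05,-0.63,0,0,0,0,-1],
    [-0.55,-1.1,0,0,0,0,-1],
    [-1.05,-1.5,0,0,0,0,-1],
    [-1.7,-1.8,0,0,0,0,-1],
    [-2.3,-1.95,0,0,0,0,-1]
  ]
}}

```text
time_s: 7.1
tool_pos: [0.4918, 0.0962, 0.0627]
eef_rot: [0.991, 0.131, 0.0, 0.0]
contact_force: [2.4, 0.4, 1.3]
opening: 0.0
finger_force: 0.9
```

>>> {"op": "drive_tool", "data": {
  "rows": [
    [0.2,-0.2,0,0,0,0,-1],
    [0.4,-0.4,0.5,0,0,0,-1],
    [0.4,-0.4,3.5,0,0,0,-1],
    [0.4,-0.4,6.5,0,0,0,-1],
    [0.4,-0.4,6.5,0,0,0,-1]
  ]
}}

```text
time_s: 7.52
tool_pos: [0.4997, 0.094, 0.1327]
eef_rot: [0.991, 0.131, 0.004, 0.0]
contact_force: [0.1, 2.0, 0.7]
opening: -0.0002
finger_force: 0.0
```

```bash
cat >> h.py <<'E'
def wing():
    st=bot.get_state(); print(st["tool_pos"].round(4),"rel C",(w2g(st["tool_pos"])-[0,150]).round(1),st["contact_force"].round(1))
    for n,bx in(("scene",(235,145,285,185)),("top",(190,250,245,305))):
        f=viewer.grab_frame(n); m=mask(f,(20,110,70),(36,255,255),bx); k,l,ss,c=cv2.connectedComponentsWithStats(m)
        if k<2: print(n,"none"); continue
        i=1+ss[1:,4].argmax(); w=w2g(ray(f,c[i],.085))-[0,150]; print(n,ss[i,4],c[i].round(1),"rel",w.round(1),"ang",np.degrees(np.arctan2(w[1],w[0])).round())
E
python3 - <<'E'
from h import *
wing()
E
```

```text
[0.4997 0.094  0.1327] rel C [  2.8 -37.6] [0.1 2.  0.7]
scene 20 [270.  162.3] rel [21.2 13.9] ang 33.0
top none
```

>>> {"op": "drive_tool", "data": {
  "rows": [
    [-0.4,1.6,0,0,0,0,-1],
    [-0.9,3.2,0,0,0,0,-1],
    [-1.3,4.9,0,0,0,0,-1],
    [-1.7,6.5,0,0,0,0,-1],
    [-1.7,6.5,0,0,0,0,-1]
  ]
}}

```text
time_s: 8.03
tool_pos: [0.4759, 0.1618, 0.1261]
eef_rot: [0.991, 0.134, -0.002, -0.001]
contact_force: [-0.4, 0.8, 0.3]
opening: -0.0002
finger_force: 0.0
```

```bash
python3 - <<'E'
from h import *
wing(); wing()
E
```

```text
[0.4759 0.1618 0.1261] rel C [-3.1 34. ] [-0.4  0.8  0.3]
scene 20 [270.  162.3] rel [21.2 13.9] ang 33.0
top 2 [206.5 271. ] rel [19.3 18.9] ang 44.0
[0.4774 0.1579 0.1262] rel C [-2.6 29.9] [ 0.2 -0.1 -0.5]
scene 20 [270.  162.3] rel [21.2 13.9] ang 33.0
top none
```

>>> {"op": "drive_tool", "data": {
  "rows": [
    [0,0,-2,0,0,0,-1],
    [0,0,-4,0,0,0,-1],
    [0,0,-5.5,0,0,0,-1],
    [0,0,-6.3,0,0,0,-1],
    [0,0,-6.5,0,0,0,-1]
  ]
}}

```text
time_s: 8.65
tool_pos: [0.4775, 0.1563, 0.0605]
eef_rot: [0.992, 0.13, -0.002, 0.001]
contact_force: [-0.4, 0.1, 0.2]
opening: 0.0001
finger_force: 0.0
```

>>> {"op": "drive_tool", "data": {
  "rows": [
    [0.66,0.19,0,0,0,0,-1],
    [1.35,0.19,0,0,0,0,-1],
    [2.03,0.04,0,0,0,0,-1],
    [2.64,-0.27,0,0,0,0,-1],
    [3.18,-0.69,0,0,0,0,-1]
  ]
}}

```text
time_s: 9.07
tool_pos: [0.5122, 0.1523, 0.0633]
eef_rot: [0.991, 0.131, 0.001, -0.001]
contact_force: [-1.6, 1.2, 0.6]
opening: 0.0
finger_force: 0.7
```

```bash
python3 - <<'E'
from h import *
wing()
E
```

```text
[0.5122 0.1523 0.0633] rel C [29.6 15.7] [-1.6  1.2  0.6]
scene 33 [271.4 165.5] rel [30.1 -0.8] ang -1.0
top none
```

>>> {"op": "drive_tool", "data": {
  "rows": [
    [0.43,-0.55,0,0,0,0,-1],
    [0.72,-1.18,0,0,0,0,-1],
    [0.86,-1.86,0,0,0,0,-1],
    [0.86,-2.54,0,0,0,0,-1],
    [0.69,-3.21,0,0,0,0,-1]
  ]
}}

```text
time_s: 9.58
tool_pos: [0.5138, 0.1232, 0.062]
eef_rot: [0.991, 0.131, -0.003, -0.003]
contact_force: [-8.5, 11.0, 4.2]
opening: 0.0002
finger_force: 6.5
```

>>> {"op": "drive_tool", "data": {
  "rows": [
    [-0.31,-0.62,0,0,0,0,-1],
    [-0.75,-1.15,0,0,0,0,-1],
    [-1.31,-1.56,0,0,0,0,-1],
    [-1.94,-1.85,0,0,0,0,-1],
    [-2.62,-1.98,0,0,0,0,-1]
  ]
}}

```text
time_s: 10.0
tool_pos: [0.4941, 0.115, 0.064]
eef_rot: [0.991, 0.134, 0.007, -0.01]
contact_force: [6.7, 25.6, -10.7]
opening: 0.0
finger_force: 11.6
```

>>> {"op": "drive_tool", "data": {
  "rows": [
    [0.3,-0.3,0.3,0,0,0,-1],
    [0.4,-0.4,3.5,0,0,0,-1],
    [0.4,-0.4,6.5,0,0,0,-1],
    [0,1.2,6.5,0,0,0,-1],
    [-0.4,2.7,6.5,0,0,0,-1]
  ]
}}

```text
time_s: 10.42
tool_pos: [0.4907, 0.1248, 0.1301]
eef_rot: [0.992, 0.129, 0.003, 0.001]
contact_force: [-1.2, -0.1, -0.5]
opening: -0.0003
finger_force: 0.0
```

>>> {"op": "drive_tool", "data": {
  "rows": [
    [-0.4,1.6,0,0,0,0,-1],
    [-0.85,3.18,0,0,0,0,-1],
    [-0.85,3.18,0,0,0,0,-1],
    [-0.85,3.18,0,0,0,0,-1]
  ]
}}

```text
time_s: 10.75
tool_pos: [0.4792, 0.1577, 0.1277]
eef_rot: [0.991, 0.132, 0.001, 0.001]
contact_force: [-0.3, 0.1, -0.2]
opening: 0.0002
finger_force: 0.0
```

```bash
python3 - <<'E'
from h import *
wing()
E
```

```text
[0.4792 0.1577 0.1277] rel C [-0.9 29.3] [-0.3  0.1 -0.2]
scene 30 [253.8 169.9] rel [-10.5 -35. ] ang -107.0
top 20 [228. 280.] rel [-13.1 -25.5] ang -117.0
```

The force built up in that stroke because the tip is really about 20 mm above the reported TCP. It was running level with the hub top and only grazing the wings. The yellow wing is now at about -110° and the black at about 70°. I'll start further round on the +y side and go about 12 mm lower.

>>> {"op": "drive_tool", "data": {
  "rows": [
    [-0.75,-0.3,0,0,0,0,-1],
    [-1.5,-0.55,0,0,0,0,-1],
    [-1.5,-0.55,-2.5,0,0,0,-1],
    [-1.5,-0.55,-5,0,0,0,-1],
    [-1.5,-0.55,-6.5,0,0,0,-1]
  ]
}}

```text
time_s: 11.27
tool_pos: [0.4619, 0.1507, 0.0606]
eef_rot: [0.991, 0.13, -0.001, 0.001]
contact_force: [-1.2, -1.2, 1.0]
opening: -0.0002
finger_force: 0.0
```

>>> {"op": "drive_tool", "data": {
  "rows": [
    [0,0,-0.4,0,0,0,-1],
    [0,0,-0.8,0,0,0,-1],
    [0,0,-1.1,0,0,0,-1],
    [0,0,-1.1,0,0,0,-1]
  ]
}}

```text
time_s: 11.6
tool_pos: [0.4641, 0.1527, 0.0518]
eef_rot: [0.991, 0.131, 0.0, 0.0]
contact_force: [-1.3, -0.6, 0.2]
opening: 0.0001
finger_force: 0.0
```

```bash
python3 - <<'E'
from h import *
wing()
s=viewer.grab_frame("scene"); f=viewer.grab_frame("top")
a=cv2.resize(s["frame"][130:200,220:290],None,fx=8,fy=8,interpolation=2)[:,:400+160]
cv2.imwrite("pics/c9.png",a[:,:,::-1])
t=bot.get_state()["tool_pos"]
for z in(0,.02):print((proj(s,t+[0,0,z])-[220,130])*8)
E
```

```text
[0.4641 0.1527 0.0518] rel C [-16.8  28.2] [-1.3 -0.6  0.2]
scene 30 [253.8 169.9] rel [-10.5 -35. ] ang -107.0
top 12 [229.5 280.3] rel [-14.7 -28.6] ang -117.0
[317.9708778  295.55467119]
[315.86850788 250.25434167]
```

View pics/c9.png

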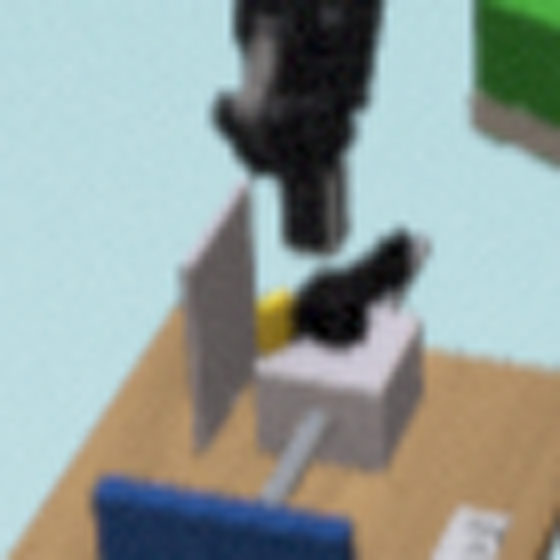

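The tip at (318,252) matches TCP + 20 mm, so it is at about z 0.072, properly beside the wings. The hub is at (335,300), the yellow wing at (272,322) and the black wing reaches out to (410,245). I'll stroke again, slowly.

>>> {"op": "drive_tool", "data": {
  "rows": [
    [0.67,0.3,0,0,0,0,-1],
    [1.35,0.63,0,0,0,0,-1],
    [2.09,0.78,0,0,0,0,-1],
    [2.85,0.75,0,0,0,0,-1],
    [3.57,0.53,0,0,0,0,-1]
  ]
}}

```text
time_s: 12.22
tool_pos: [0.4989, 0.159, 0.051]
eef_rot: [0.991, 0.132, -0.001, -0.0]
contact_force: [-3.0, -0.4, 0.1]
opening: 0.0
finger_force: 1.2
```

>>> {"op": "drive_tool", "data": {
  "rows": [
    [0.65,-0.38,0,0,0,0,-1],
    [1.19,-0.91,0,0,0,0,-1],
    [1.59,-1.55,0,0,0,0,-1],
    [1.82,-2.27,0,0,0,0,-1],
    [1.87,-3.03,0,0,0,0,-1]
  ]
}}

```text
time_s: 12.63
tool_pos: [0.52, 0.1277, 0.052]
eef_rot: [0.991, 0.131, 0.002, -0.0]
contact_force: [-0.5, 2.2, 1.1]
opening: -0.0001
finger_force: 1.0
```

```bash
python3 - <<'E'
from h import *
wing()
E
```

```text
[0.52   0.1277 0.052 ] rel C [ 31.  -10.1] [-0.5  2.2  1.1]
scene 7 [257.6 159.3] rel [-18.2  18.7] ang 134.0
top none
```

>>> {"op": "drive_tool", "data": {
  "rows": [
    [-0.14,-0.73,0,0,0,0,-1],
    [-0.46,-1.43,0,0,0,0,-1],
    [-0.92,-2.01,0,0,0,0,-1],
    [-1.53,-2.48,0,0,0,0,-1],
    [-2.21,-2.78,0,0,0,0,-1]
  ]
}}

```text
time_s: 13.15
tool_pos: [0.497, 0.0989, 0.0521]
eef_rot: [0.991, 0.131, 0.001, 0.0]
contact_force: [3.1, 1.3, 0.2]
opening: -0.0001
finger_force: 1.4
```

>>> {"op": "drive_tool", "data": {
  "rows": [
    [-0.75,-0.12,0,0,0,0,-1],
    [-0.4,-0.5,0.3,0,0,0,-1],
    [-0.4,-0.5,3.8,0,0,0,-1],
    [-0.4,-0.5,7,0,0,0,-1],
    [-0.4,-0.5,7.5,0,0,0,-1]
  ]
}}

```text
time_s: 13.57
tool_pos: [0.4941, 0.0948, 0.1307]
eef_rot: [0.991, 0.131, 0.002, 0.001]
contact_force: [0.6, 0.0, 0.6]
opening: -0.0
finger_force: 0.0
```

```bash
python3 - <<'E'
from h import *
wing()
E
```

```text
[0.4941 0.0948 0.1307] rel C [ -2.4 -35.3] [0.6 0.  0.6]
scene 21 [270.8 163.6] rel [25.5  8.3] ang 18.0
top none
```

The yellow wing is now at about 20°. Counting from 502°, it has gone 502→393→250→~20, so about 20° remain. The last stroke will be gentle.

>>> {"op": "drive_tool", "data": {
  "rows": [
    [-0.3,1.7,0,0,0,0,-1],
    [-0.6,3.4,0,0,0,0,-1],
    [-0.9,5.0,0,0,0,0,-1],
    [-1.25,6.5,0,0,0,0,-1],
    [-1.25,6.5,0,0,0,0,-1]
  ]
}}

```text
time_s: 14.08
tool_pos: [0.4761, 0.1628, 0.1246]
eef_rot: [0.991, 0.134, -0.003, -0.001]
contact_force: [-0.4, 0.1, -0.7]
opening: -0.0
finger_force: 0.0
```

>>> {"op": "drive_tool", "data": {
  "rows": [
    [0,0,-2,0,0,0,-1],
    [0,0,-4.5,0,0,0,-1],
    [0,0,-6.5,0,0,0,-1],
    [0,0,-7.5,0,0,0,-1],
    [0,0,-7.5,0,0,0,-1]
  ]
}}

```text
time_s: 14.5
tool_pos: [0.476, 0.1574, 0.0478]
eef_rot: [0.991, 0.131, -0.004, 0.001]
contact_force: [0.0, -0.4, -0.2]
opening: -0.0004
finger_force: 0.0
```

```bash
python3 - <<'E'
from h import *
wing()
E
```

```text
[0.476  0.1574 0.0478] rel C [-4.1 29.8] [ 0.  -0.4 -0.2]
scene 21 [270.8 163.6] rel [25.5  8.3] ang 18.0
top none
```

>>> {"op": "drive_tool", "data": {
  "rows": [
    [0.73,0.28,0,0,0,0,-1],
    [1.43,0.28,0,0,0,0,-1],
    [1.96,0.18,0,0,0,0,-1],
    [2.37,0.04,0,0,0,0,-1],
    [2.37,0.04,0,0,0,0,-1]
  ]
}}

```text
time_s: 15.02
tool_pos: [0.505, 0.1604, 0.0521]
eef_rot: [0.991, 0.131, 0.001, -0.0]
contact_force: [-0.8, 0.5, 0.2]
opening: 0.0
finger_force: 0.3
```

```bash
python3 - <<'E'
from h import *
wing()
E
```

```text
[0.505  0.1604 0.0521] rel C [24.7 25.3] [-0.8  0.5  0.2]
scene 34 [271.2 165.1] rel [28.8  1.4] ang 3.0
top none
```

>>> {"op": "drive_tool", "data": {
  "rows": [
    [0.02,-0.08,0,0,0,0,-1],
    [0.04,-0.15,0,0,0,0,-1],
    [0.06,-0.23,0,0,0,0,-1],
    [0.08,-0.31,0,0,0,0,-1],
    [0.1,-0.39,0,0,0,0,-1]
  ]
}}

```text
time_s: 15.53
tool_pos: [0.5046, 0.1572, 0.0517]
eef_rot: [0.991, 0.131, 0.001, -0.0]
contact_force: [1.0, 1.2, 0.4]
opening: -0.0002
finger_force: 0.8
```

```bash
python3 - <<'E'
from h import *
wing()
E
```

```text
[0.5046 0.1572 0.0517] rel C [23.5 22.3] [1.  1.2 0.4]
scene 34 [271.2 165.5] rel [29.6 -0.5] ang -1.0
top none
```

>>> {"op": "drive_tool", "data": {
  "rows": [
    [0.02,-0.06,0,0,0,0,-1],
    [0.03,-0.12,0,0,0,0,-1],
    [0.05,-0.18,0,0,0,0,-1],
    [0.06,-0.24,0,0,0,0,-1],
    [0.08,-0.3,0,0,0,0,-1]
  ]
}}

```text
time_s: 16.05
tool_pos: [0.5052, 0.1535, 0.0515]
eef_rot: [0.991, 0.131, 0.0, -0.0]
contact_force: [0.7, 2.5, 0.3]
opening: -0.0
finger_force: 0.8
```

```bash
python3 - <<'E'
from h import *
wing()
E
```

```text
[0.5052 0.1535 0.0515] rel C [23.1 18.6] [0.7 2.5 0.3]
scene 35 [271.  166.2] rel [30.1 -4.2] ang -8.0
top none
```

>>> {"op": "drive_tool", "data": {
  "rows": [
    [0.02,-0.06,0,0,0,0,-1],
    [0.03,-0.12,0,0,0,0,-1],
    [0.05,-0.18,0,0,0,0,-1],
    [0.06,-0.24,0,0,0,0,-1],
    [0.08,-0.3,0,0,0,0,-1]
  ]
}}

```text
time_s: 16.57
tool_pos: [0.5059, 0.1509, 0.0515]
eef_rot: [0.991, 0.131, 0.0, -0.0]
contact_force: [1.0, 4.3, -0.3]
opening: 0.0001
finger_force: 1.7
```

```bash
python3 - <<'E'
from h import *
wing()
E
```

```text
[0.5059 0.1509 0.0515] rel C [23.2 15.9] [ 1.   4.3 -0.3]
scene 36 [270.8 166.7] rel [30.2 -6.9] ang -13.0
top none
```

>>> {"op": "drive_tool", "data": {
  "rows": [
    [0.01,-0.05,0,0,0,0,-1],
    [0.03,-0.1,0,0,0,0,-1],
    [0.04,-0.15,0,0,0,0,-1],
    [0.05,-0.2,0,0,0,0,-1],
    [0.05,-0.2,0,0,0,0,-1]
  ]
}}

```text
time_s: 17.08
tool_pos: [0.506, 0.1508, 0.0516]
eef_rot: [0.991, 0.132, 0.0, -0.001]
contact_force: [0.0, 6.4, -0.5]
opening: -0.0003
finger_force: 2.8
```

```bash
python3 - <<'E'
from h import *
wing()
E
```

```text
[0.506  0.1508 0.0516] rel C [23.2 15.8] [ 0.   6.4 -0.5]
scene 37 [270.7 166.6] rel [29.9 -6.4] ang -12.0
top none
```

The finger no longer advances (0.1 mm of motion for 2 mm commanded) and the force has risen to 6.4 N, so this is the firm stop. I'll back off and verify.

>>> {"op": "drive_tool", "data": {
  "rows": [
    [-0.1,0.4,0,0,0,0,-1],
    [-0.3,1.2,0,0,0,0,-1],
    [-0.3,1.2,3.5,0,0,0,-1],
    [-0.3,1.2,7,0,0,0,-1],
    [-0.3,1.2,10.5,0,0,0,-1]
  ]
}}

```text
time_s: 17.6
tool_pos: [0.5015, 0.159, 0.1563]
eef_rot: [0.991, 0.131, -0.002, 0.001]
contact_force: [1.9, -0.0, -0.7]
opening: -0.0001
finger_force: 0.0
```

>>> {"op": "drive_tool", "data": {
  "rows": [
    [0,3,2,0,0,0,-1],
    [0,6,4,0,0,0,-1],
    [0,9.5,5,0,0,0,-1],
    [0,13,5,0,0,0,-1],
    [0,14,5,0,0,0,-1]
  ]
}}

```text
time_s: 18.02
tool_pos: [0.5016, 0.3068, 0.208]
eef_rot: [0.991, 0.134, 0.001, -0.002]
contact_force: [-0.8, 1.1, 0.1]
opening: 0.0
finger_force: 0.0
```

```bash
python3 - <<'E'
from h import *
wing(); f=top_check()
print("home yellow px pred (r30 z.09)",proj(f,[*g2w(30,150),.09]))
# black/yellow wing axis in top view
m=mask(f,(0,0,0),(180,255,60),(195,250,240,300)); k,l,ss,c=cv2.connectedComponentsWithStats(m)
i=1+ss[1:,4].argmax(); p=pts((l==i).astype(np.uint8)); r=cv2.boxPoints(cv2.minAreaRect(p)); print(ss[i],[ (w2g(ray(f,q,.088))-[0,150]).round(1) for q in r])
E
```

```text
[0.5016 0.3068 0.208 ] rel C [ 58.3 167.8] [-0.8  1.1  0.1]
scene 27 [270.7 167.5] rel [ 31.3 -10.5] ang -19.0
top 24 [213.6 264.9] rel [29.3 -0.5] ang -1.0
red 80 32.42 66.0
red 85 32.08 63.0
red 90 32.27 67.0
red 95 32.02 56.0
red 100 32.45 54.0
ptr 50 32.02 54.0
ptr 52 31.9 62.0
ptr 54 31.89 62.0
ptr 70 32.33 56.0
ptr 72 32.45 71.0
ptr 73 32.57 80.0
blue 151 ((265.130126953125, 265.20880126953125), (37.33967208862305, 4.045131206512451), 76.50426483154297) [ 0.34777805 32.17635805]
home yellow px pred (r30 z.09) [213.09555931 264.55310993]
[213 267   9  25 121] [array([24.6,  1.7]), array([ 20.1, -16.5]), array([-34.2,  -3.9]), array([-29.7,  14.2])]
```

The top view has the yellow wing at -1° (home) and the pointer level with the marker. The arm is clear, so I'll let it settle and hand in.

>>> {"op": "drive_tool", "data": {
  "rows": [
    [0,0,0,0,0,0,-1],
    [0,0,0,0,0,0,-1],
    [0,0,0,0,0,0,-1]
  ]
}}

```text
time_s: 18.42
tool_pos: [0.504, 0.2977, 0.2058]
eef_rot: [0.992, 0.129, -0.0, 0.001]
contact_force: [-0.0, -0.1, -1.0]
opening: 0.0
finger_force: 0.0
```

```bash
python3 -c "
from bench import bot
print(bot.hand_in())"
```

```text
the job is handed in; nothing more can be done
None
```

The job is handed in at about 18 s: the pointer is level with the red marker to within about 0.5 mm and the wing screw is home at its stop, though one mid-way screw stroke ran too high and pushed with up to about 27 N; I did not re-check the bread and other goods by camera.

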